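Hold the mirror over the foraging cup

ROBOT

A 7-joint arm with a two-finger parallel gripper is mounted at the origin on the work surface. World frame = base frame: x ahead of the robot, y to its left, z up, the work surface at z = 0. Lengths are in m, angles in rad, forces in N, time in s.
With the tool pointing down it reaches from about 0.4 to 0.85 m from the base axis. Payload 10.4 kg.
Tool frame: the origin (TCP) lies midway between the tips of the shut fingers; the grasp point (between the pads) lies 19 mm behind it; z points along the fingers, y is the line along which they close (so a half turn about z gives the same grasp; the last joint's range is limited). The gripper opens to 87 mm and grips with 3 to 60 N. Pads are 19 mm wide; open, the fingers measure 117 mm over their backs; the gripper's body (75 mm by 190 mm) begins 51 mm behind the grasp point.
Start: joints at [1.149, 0.332, -0.065, 1.46, 0.022, 1.35, -0.088], TCP at [0.243, -0.576, 0.223] pointing down, gripper open.
Joint ranges: [-2.6, 2.6], [-0.5, 2.12], [-1.47, 1.34], [0.16, 2.42], [-1.27, 4.41], [0.06, 2.06], [-2.6, 2.6]. Speed limits (rad/s): [2.22, 2.22, 2.79, 2.79, 3.14, 3.14, 3.14].

INTERFACE

Orientations are given as a unit quaternion [x, y, z, w].
In Python, from bench import r gives the robot as it stands.
- The arm moves only by the tool move_arm, never from a script. Its argument "targets" is a list of rows, each a list of 3 entries, a list of its own where there are three numbers: the shift along the tool's x, y, z in cm, then the turn, a rotation vector about the tool's x, y, z in rad, then the opening in per cent of the stroke, from 0 (shut) to 100 (fully open). In form: [[[x, y, z], [wx, wy, wz], gripper], ...]. A call has 1 to 20 rows; each row shifts and turns the commanded pose from where the row before left it, along the tool's axes as they then stand; what a row does not reach is not made up. A row lasts 1/8 s, in which the tool goes at most 62.5 mm and 10.7 degrees, less where a joint would pass 70% of its speed; a pose out of reach is approached as far as the arm can. A call with a gripper value outside its range is refused whole. The fingers move at their own pace and stop on an object; "grip_force" is the grip in N (left out, the last holds). Time passes only in rows, so rows that do not move let the fingers close. It gives the time, the measured TCP pose, the force, the opening and the grip force at its end, in the units of the state.
- r.read_state(): the state, without advancing time (a new reading comes with each control period).
- r.camera(name): name is "side" or "top" or "wrist"; returns a dict with "image" (400x640x3 uint8, blue, green, red), "vertical_fov" (degrees; the focal length in pixels is half the picture's height over the tangent of half this angle, whatever the lens; pixels are square), "cx", "cy" (the principal point, pixels), "cam_to_world" (4x4, takes a point from camera to world coordinates). Camera axes: x right, y down, z forward; pixel columns grow to the right and rows downward; lengths in m; the calibration is good to about 2 mm. The wrist camera is an equidistant fisheye: a pixel r from the principal point sees the ray r / f radians off the axis. A picture is of the moment at which its call begins. There is no depth.
- r.close_job(): hands the job in; it is judged then, once.
The state is a dict: "time": time; "joint_positions": joint angles; "joint_vel": joint speeds; "joint_torque": joint torques, N m; "ee_pos": TCP position; "eef_rot": TCP orientation; "ft_force": force on the tool from outside, world axes, zero at the start; "torque": the same for the moment, N m; "width": finger opening in m; "grip_force": force on a finger pad.
Only numpy, scipy, OpenCV 4.12 (cv2) and the standard library are available. Lean on these libraries where they do the work, as an engineer would, in place of code of your own. Each camera call takes 0.05 s, during which the arm holds its last target. There are 200 camera calls.

TASK

The shelf is too high for me to look into the orange foraging cup, so draw the mirror straight up out of its slotted stand and hold it over the cup, tilted at about 45 degrees with the polished steel face looking down and squarely out, away from the robot, to the far side of the shelf where I stand, so that I can see down into the cup. The middle of the mirror should be straight above the cup's mouth, about 12 cm higher than the rim. Finish while still holding it there, without letting go; do not let the mirror touch the cup or turntable, and do not shift the spool, spinner or tin.

Things in the scene. Friction and masses are not known exactly. Their poses are not given: they have to be found in the camera images.
- mirror: Loose bird mirror, about 0.18 kg, upright in the stand. Origin: centre of its underside, z up. Beech foot 10 (x) x 50 (y) x 30 mm high; disc radius 45 mm, 6 mm thick, centred 72 mm up; beech grip block on top, 16 (x) x 44 mm (y), from 112 to 148 mm up. The disc's +x side is polished steel, its -x side blue. At the start the polished face looks away from the robot, turned up to 35 degrees.
- mirror_center (a point): Centre of the mirror disc, 72 mm above the mirror's underside; axes as the mirror.
- mirror_grip (a point): Centre of the mirror's beech grip block, 130 mm above the underside; axes as the mirror. Take it from above across its 16 mm thickness (along the mirror's x).
- stand: Plywood stand fixed to the shelf, 60 (x) x 80 (y) x 33 mm high. Its slot, 13 (x) x 53 mm (y) and 25 mm deep, is open at the top and holds the mirror's foot with 1.5 mm play on every side. Origin: centre of the underside, on the shelf; axes as the mirror's at the start. It may stand to the left or to the right.
- cup_rim (a point): Centre of the mouth of the orange foraging cup, 79 mm above the shelf; z up. The cup is 55 mm tall, rim radius 35 mm, with two brown nuts in it, and stands fixed on the centre of the turntable.
- turntable_base: Turntable foot fixed to the shelf, radius 65 mm, 12 mm high; origin: centre of its underside, straight below the cup's centre; its axes are always the world's (x ahead of the robot, y left). It carries the white plastic turntable disc, radius 90 mm, top 24 mm above the shelf, which spins freely and has the cup fixed on its centre. On the other side from the stand.
- mirror_view (a point): An imaginary point 120 mm straight out from the centre of the polished face (the mirror's +x); axes as the mirror.
- spool: Loose beech spool, radius 26 mm, 48 mm tall, upright; origin at the centre of its underside. Leave alone.
- spinner: Loose purple acrylic spinner: round base, radius 30 mm, steel post and three purple blades (reaching 32 mm from the axis), 44 mm tall; origin at the centre of its underside. Leave alone.
- tin: Loose small aluminium tin, radius 29 mm, 50 mm tall; origin at the centre of its underside. Leave alone.
Not all that is in view belongs to the job. Leave any yellow look-alike of the mirror alone. Leave any purple look-alike of the turntable_base alone.

How it is judged:
By the outcome, as a careful person would: the job done as asked, in the order asked, and still so for the second after the job is handed in, while the arm keeps its last pose, push and grip.
It also fails if it takes over 38 s, if anything falls off the work surface, if the arm or the gripper's body presses on something with over 40 N, if the wrist force passes 120 N, or if a joint passes its speed limit or range.

## Working session

There is one attempt and no reset: what is moved stays moved. The work goes in short steps, Python scripts to look and compute and a tool call to move; the robot and the scene stay as the last step left them, time stands still between calls to the robot, and variables do not carry over. Pictures are saved under pics/ and viewed, at most 10 in all, crops included, and the job is handed in when it is done.

Besides the shell and the picture viewer there is one more tool, called after "Call:" by a JSON object that holds its "name" and its "arguments". move_arm: Moves the arm, as the interface text tells. Its arguments: {"type":"object","properties":{"targets":{"type":"array"},"grip_force":{"type":"number"}},"required":["targets"]}

```bash
ls; mkdir -p pics
cat > h.py <<'E'
import numpy as np,cv2
from bench import r
from scipy.spatial.transform import Rotation as R
def cam(n):
    c=r.camera(n); c['f']=200/np.tan(np.radians(c['vertical_fov'])/2); c['T']=np.array(c['cam_to_world']); c['n']=n; c['image']=np.array(c['image']); return c
def ray(c,u,v):
    x,y=(u-c['cx']),(v-c['cy'])
    if c['n']=='wrist':
        q=np.hypot(x,y)+1e-9; a=q/c['f']; d=np.array([x/q*np.sin(a),y/q*np.sin(a),np.cos(a)])
    else:
        d=np.array([x/c['f'],y/c['f'],1]); d/=np.linalg.norm(d)
    return c['T'][:3,3],c['T'][:3,:3]@d
def plane(c,u,v,z):
    o,d=ray(c,u,v); return o+d*(z-o[2])/d[2]
def tri(A,B):
    (o,d),(p,e)=A,B
    s=np.linalg.lstsq(np.c_[d,-e],p-o,rcond=None)[0]; a,b=o+d*s[0],p+e*s[1]
    return (a+b)/2,np.linalg.norm(a-b)
def proj(c,P):
    q=c['T'][:3,:3].T@(np.array(P)-c['T'][:3,3])
    if c['n']=='wrist':
        h=np.hypot(q[0],q[1]); a=np.arctan2(h,q[2]); return np.array([c['cx']+c['f']*a*q[0]/h,c['cy']+c['f']*a*q[1]/h])
    return np.array([c['cx']+c['f']*q[0]/q[2],c['cy']+c['f']*q[1]/q[2]])
E
python3 - <<'E'
from h import *
np.set_printoptions(precision=3,suppress=True)
for n in['top','side','wrist']:
    c=cam(n); cv2.imwrite(f'pics/{n}0.png',c['image']); print(n,c['f'],c['cx'],c['cy'],c['T'])
s=r.read_state(); print(s)
E
```

```text
pics
top 515.5563134194111 325.276573218742 199.5528043095324 [[-0.015 -0.981  0.196  0.367]
 [-1.     0.01  -0.028  0.062]
 [ 0.025 -0.196 -0.98   1.237]
 [ 0.     0.     0.     1.   ]]
side 376.79195873734676 319.25333159221066 199.29945995655584 [[ 0.975 -0.158  0.157  0.5  ]
 [-0.223 -0.729  0.647 -0.424]
 [ 0.012 -0.666 -0.746  0.649]
 [ 0.     0.     0.     1.   ]]
wrist 309.70691628693146 322.02480882431877 201.11363480002933 [[ 0.388 -0.885 -0.256  0.313]
 [-0.922 -0.373 -0.107 -0.546]
 [-0.001  0.278 -0.961  0.384]
 [ 0.     0.     0.     1.   ]]
{'time': 0.15, 'joint_positions': array([ 1.149,  0.333, -0.065,  1.461,  0.022,  1.35 , -0.088]), 'joint_vel': array([-0.001,  0.   ,  0.   , -0.004, -0.001, -0.   , -0.001]), 'joint_torque': array([  0.001, -62.363,   0.025, -39.014,  -0.061,   0.037,   0.   ]), 'ee_pos': array([ 0.243, -0.576,  0.222]), 'eef_rot': array([ 0.98 ,  0.198, -0.   , -0.   ]), 'ft_force': array([ 1.624,  0.359, -0.554]), 'torque': array([-0.013,  0.009,  0.003]), 'grip_force': 0.0, 'width': 0.08708510228437959}
```

View pics/top0.png

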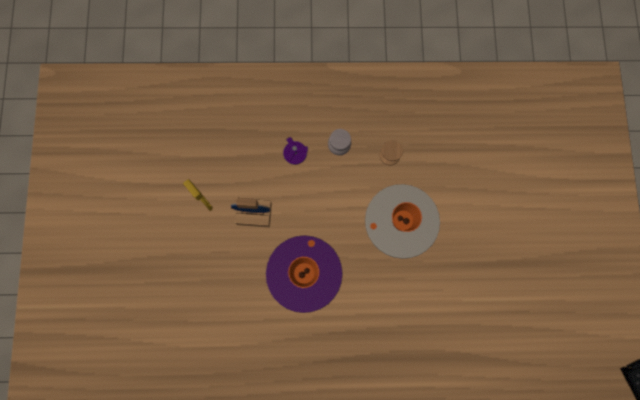

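View pics/side0.png

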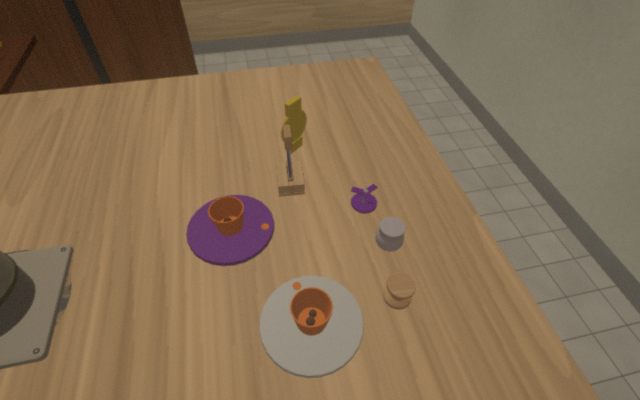

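Top view (up is +x, left is +y): the mirror in its plywood stand is at (251,208), with the yellow look-alike at (198,195) to its left. The white turntable and cup are at (403,220), with the purple look-alike at (304,273). The spinner is at (295,152), the tin at (340,141) and the spool at (391,152). In the side view the mirror is at (289,160), yellow at (293,125), the white turntable at (311,325).
Candidates for the mirror: blue/beech one in the stand (251,208) or the yellow one (198,195). I choose the first and check it with a crop.

Run:
```python
import cv2,numpy as np
t=cv2.imread('pics/top0.png')[180:240,215:285]; s=cv2.imread('pics/side0.png')[90:210,250:330]
a=cv2.resize(t,None,fx=6,fy=6,interpolation=2); b=cv2.resize(s,None,fx=4.5,fy=4.5,interpolation=2)
o=np.zeros((540,790,3),np.uint8); o[:360,:420]=a; o[:540,430:790]=b
cv2.imwrite('pics/crop0.png',cv2.convertScaleAbs(o,alpha=1.7))
```

```text
(no output)
```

View pics/crop0.png

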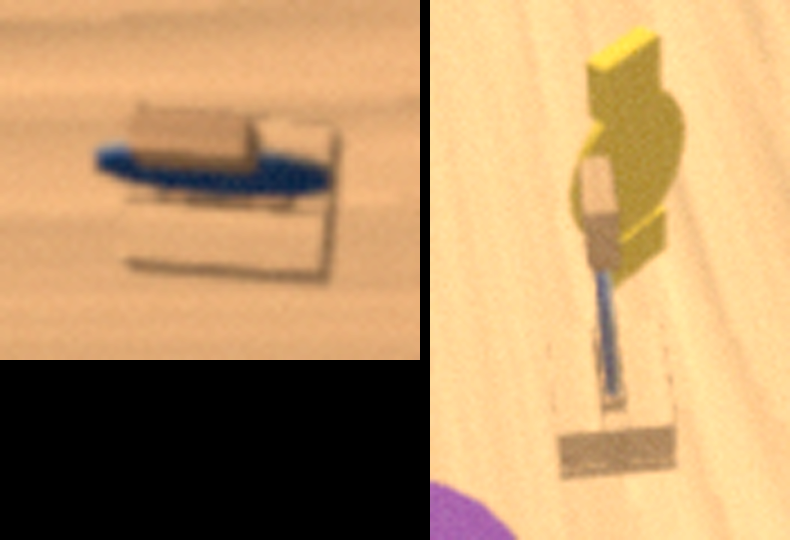

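The crop confirms the choice: blue back, beech grip block and plywood stand. The yellow one stands behind it. Now I'll measure both the mirror and the turntable in the two views.

```bash
cat > m.py <<'E'
from h import *
np.set_printoptions(precision=4,suppress=True)
t,s=cam('top'),cam('side')
def px(x,y): return (215+x/6,180+y/6)
def ps(x,y): return (250+(x-430)/4.5,90+y/4.5)
print('griptop',tri(ray(t,*px(193,123)),ray(s,*ps(599,184))))
# stand right-hand (−y) face: bottom/top corners on top view
for a,b in [((125,262),(328,280))]: 
    A,B=plane(t,*px(*a),0.0),plane(t,*px(*b),0.0);d=A-B;print('stand edge',A,B,np.degrees(np.arctan2(d[1],d[0]))-90)
A,B=plane(t,*px(140,105),.148),plane(t,*px(253,117),.148);d=A-B;print('grip far edge',A,B,np.linalg.norm(d),np.degrees(np.arctan2(d[1],d[0]))-90)
def circ(P):
    x,y=P[:,0],P[:,1]; q=np.linalg.lstsq(np.c_[x,y,np.ones(len(x))],x*x+y*y,rcond=None)[0]
    c=q[:2]/2; return c,np.sqrt(q[2]+c@c)
for c,(u,v) in((t,(403,240)),(s,(290,350))):
    hsv=cv2.cvtColor(c['image'],cv2.COLOR_BGR2HSV); m=((hsv[...,1]<60)&(hsv[...,2]>60)).astype(np.uint8)
    n,l=cv2.connectedComponents(m); k=max(cv2.findContours((l==l[v,u]).astype(np.uint8),0,1)[0],key=cv2.contourArea)
    k=cv2.convexHull(k)[:,0,:]
    print(c['n'],len(k),[circ(np.array([plane(c,*p,z) for p in k])) for z in(.024,)])
    m=((hsv[...,0]<14)&(hsv[...,1]>170)&(hsv[...,2]>50)).astype(np.uint8)
    n,l,st,ce=cv2.connectedComponentsWithStats(m)
    print([(st[i],ce[i]) for i in range(1,n) if st[i,4]>100])
E
python3 m.py
```

```text
griptop (array([0.581 , 0.1967, 0.1611]), np.float64(0.0016053991997938958))
stand edge [0.5572 0.2434 0.    ] [0.5489 0.1619 0.    ] -5.774086392008726
grip far edge [0.5912 0.2174 0.148 ] [0.5864 0.177  0.148 ] 0.04062817088645649 -6.763709660871029
top 37 [(array([ 0.5568, -0.1554]), np.float64(0.08823423764270834))]
[(array([393, 203,  28,  28, 631], dtype=int32), array([406.3677, 216.7353])), (array([289, 257,  30,  30, 683], dtype=int32), array([303.4143, 271.7335]))]
side 44 [(array([ 0.5544, -0.1547]), np.float64(0.08916613832783596))]
[(array([209, 197,  34,  38, 706], dtype=int32), array([226.6048, 213.5737])), (array([293, 301,  39,  27, 394], dtype=int32), array([313.1142, 315.8376]))]
```

```bash
cat > plan.py <<'E'
from h import *
from scipy.spatial.transform import Slerp
def down(yaw,tilt=0): # tool y at azimuth yaw, z down, then turned by tilt about tool x
    return R.from_euler('z',yaw)*R.from_matrix(np.array([[0,1,0],[1,0,0],[0,0,-1.]]).T)*R.from_rotvec([tilt,0,0])
def plan(p,Rt,N,show=True):
    s=r.read_state(); p0=np.array(s['ee_pos']); R0=R.from_quat(s['eef_rot'])
    sl=Slerp([0,1],R.concatenate([R0,Rt])); P,Q=p0,R0; rows=[]
    for i in range(1,N+1):
        Q2=sl(i/N); P2=p0+(np.array(p)-p0)*i/N
        d=Q.inv().apply(P2-P)*100; w=(Q.inv()*Q2).as_rotvec()
        d=np.round(d,2); w=np.round(w,3); rows.append([d.tolist(),w.tolist()])
        P=P+Q.apply(d/100); Q=Q*R.from_rotvec(w)
    for x in rows: print(x)
    print('end',P,np.linalg.norm((Q.inv()*Rt).as_rotvec()))
E
python3 - <<'E'
from plan import *
plan([.584,-.155,.26],down(0),10)
E
```

```text
[[4.78, -2.55, -0.38], [-0.0, -0.0, -0.117]]
[[5.05, -1.98, -0.37], [-0.0, -0.0, -0.117]]
[[5.24, -1.37, -0.38], [-0.0, -0.0, -0.118]]
[[5.36, -0.75, -0.38], [-0.0, -0.0, -0.117]]
[[5.42, -0.12, -0.37], [-0.0, -0.0, -0.117]]
[[5.4, 0.52, -0.38], [-0.0, -0.0, -0.117]]
[[5.29, 1.14, -0.38], [-0.0, -0.0, -0.117]]
[[5.13, 1.75, -0.37], [-0.0, -0.0, -0.118]]
[[4.88, 2.35, -0.38], [-0.0, -0.001, -0.117]]
[[4.58, 2.9, -0.38], [-0.0, 0.0, -0.117]]
end [ 0.58400917 -0.15500842  0.25998217] 0.0005913025967150223
```

Call:
{"name": "move_arm", "arguments": {"targets": [[[4.8,-2.5,-0.4],[0,0,-0.117],100],[[5.0,-2.0,-0.4],[0,0,-0.117],100],[[5.2,-1.4,-0.4],[0,0,-0.117],100],[[5.4,-0.8,-0.4],[0,0,-0.117],100],[[5.4,-0.1,-0.4],[0,0,-0.117],100],[[5.4,0.5,-0.4],[0,0,-0.117],100],[[5.3,1.1,-0.4],[0,0,-0.117],100],[[5.1,1.7,-0.4],[0,0,-0.117],100],[[4.9,2.3,-0.4],[0,0,-0.117],100],[[4.6,2.9,-0.4],[0,0,-0.117],100],[[0,0,0],[0.131,0,0],100],[[0,0,0],[0.131,0,0],100],[[0,0,0],[0.131,0,0],100],[[0,0,0],[0.131,0,0],100],[[0,0,0],[0.131,0,0],100],[[0,0,0],[0.131,0,0],100],[[0,0,0],[0,0,0],100]]}}

```text
time: 2.38
ee_pos: [0.5718, -0.156, 0.2342]
eef_rot: [0.671, 0.674, -0.22, -0.218]
ft_force: [0.8, -0.2, 0.1]
width: 0.0873
grip_force: 0.0
```

Run:
```python
from plan import *
np.set_printoptions(precision=3,suppress=True)
s=r.read_state();print(s['time'],s['joint_positions'],s['ee_pos'],R.from_quat(s['eef_rot']).as_matrix())
plan([.584,-.155,.227],down(0,np.pi/4),2)
```

```text
2.375 [0.115 0.755 0.047 0.954 0.073 2.055 0.177] [ 0.572 -0.156  0.234] [[-0.004  0.808 -0.589]
 [ 1.     0.003 -0.003]
 [-0.001 -0.589 -0.808]]
[[0.05, 0.71, -0.07], [0.078, 0.002, 0.001]]
[[0.05, 0.69, -0.12], [0.078, 0.001, 0.001]]
end [ 0.584 -0.155  0.227] 0.0005232568216215736
```

j6 is at its limit, so a plain vertical grasp only reaches 36° of tilt. Leaning the hand in the mirror's plane (turning about tool y, with the hand towards +y) should relieve j6. I'll test that empty-handed.

```bash
cat >> plan.py <<'E'
def lean(yaw,tilt,th): return down(yaw,tilt)*R.from_rotvec([0,th,0])
def tcp(grip,Rt): return np.array(grip)+.019*Rt.apply([0,0,1])
E
python3 - <<'E'
from plan import *
Rt=lean(0,np.pi/4,-np.radians(40)); print(Rt.apply([0,0,1]))
plan(tcp([.597,-.155,.24],Rt),Rt,6)
c,t=[cam(n) for n in('top','side')]
E
```

```text
[-0.54167522 -0.64278761 -0.54167522]
[[-0.19, 0.24, -0.09], [0.025, -0.116, -0.009]]
[[-0.19, 0.25, -0.06], [0.025, -0.115, -0.008]]
[[-0.21, 0.23, -0.06], [0.025, -0.116, -0.009]]
[[-0.22, 0.24, -0.03], [0.025, -0.115, -0.009]]
[[-0.22, 0.23, -0.01], [0.025, -0.116, -0.008]]
[[-0.22, 0.23, 0.0], [0.025, -0.116, -0.009]]
end [ 0.58673425 -0.16722672  0.22973826] 0.0003518569140414856
```

Call:
{"name": "move_arm", "arguments": {"targets": [[[-0.2,0.2,-0.1],[0.025,-0.116,-0.009],100],[[-0.2,0.25,-0.1],[0.025,-0.116,-0.009],100],[[-0.2,0.25,-0.1],[0.025,-0.116,-0.009],100],[[-0.2,0.25,0],[0.025,-0.116,-0.009],100],[[-0.2,0.25,0],[0.025,-0.116,-0.009],100],[[-0.2,0.25,0],[0.025,-0.116,-0.009],100],[[0,0,0],[0,0,0],100]]}}

```text
time: 3.35
ee_pos: [0.5877, -0.1634, 0.2292]
eef_rot: [0.519, 0.711, -0.475, -0.031]
ft_force: [-0.0, -0.1, 0.4]
width: 0.0869
grip_force: 0.0
```

Run:
```python
from plan import *
np.set_printoptions(precision=3,suppress=True)
s=r.read_state();print(s['time'],s['joint_positions'],s['ee_pos'],R.from_quat(s['eef_rot']).as_matrix())
Rt=lean(0,np.pi/4,-np.radians(40))
plan(tcp([.597,-.155,.24],Rt),Rt,1)
```

```text
3.35 [-0.196  0.774  0.1    1.13   0.615  1.969  0.236] [ 0.588 -0.163  0.229] [[-0.46   0.708 -0.536]
 [ 0.766  0.012 -0.643]
 [-0.449 -0.706 -0.548]]
[[-0.27, -0.11, 0.27], [0.008, 0.0, 0.008]]
end [ 0.587 -0.167  0.23 ] 0.000499188101626395
```

The 45° tilt is reachable with the 40° lean. Next I'll go above the mirror with that lean and look from close.

Run:
```python
from plan import *
Rt=lean(np.radians(-6.5),0,-np.radians(40)); print(Rt.apply([0,0,1]))
plan(tcp([.581,.197,.25],Rt),Rt,8)
```

```text
[-0.07276562 -0.63865568 -0.76604444]
[[3.35, -0.08, -2.79], [-0.066, 0.005, 0.074]]
[[3.35, -0.13, -2.77], [-0.065, 0.005, 0.075]]
[[3.35, -0.21, -2.78], [-0.066, 0.005, 0.074]]
[[3.35, -0.28, -2.77], [-0.065, 0.005, 0.074]]
[[3.34, -0.34, -2.77], [-0.066, 0.005, 0.075]]
[[3.32, -0.41, -2.78], [-0.065, 0.005, 0.074]]
[[3.31, -0.48, -2.8], [-0.066, 0.005, 0.074]]
[[3.28, -0.53, -2.81], [-0.065, 0.005, 0.075]]
end [0.57960536 0.18484412 0.23545048] 0.0003903167805814078
```

Call:
{"name": "move_arm", "arguments": {"targets": [[[3.35,-0.1,-2.8],[-0.066,0.005,0.074],100],[[3.35,-0.1,-2.8],[-0.066,0.005,0.074],100],[[3.35,-0.2,-2.8],[-0.066,0.005,0.074],100],[[3.35,-0.3,-2.8],[-0.066,0.005,0.074],100],[[3.35,-0.35,-2.8],[-0.066,0.005,0.074],100],[[3.3,-0.4,-2.8],[-0.066,0.005,0.074],100],[[3.3,-0.5,-2.8],[-0.066,0.005,0.074],100],[[3.3,-0.5,-2.8],[-0.066,0.005,0.074],100],[[0,0,0],[0,0,0],100],[[0,0,0],[0,0,0],100]]}}

```text
time: 4.6
ee_pos: [0.5815, 0.182, 0.2375]
eef_rot: [0.702, 0.624, -0.255, 0.229]
ft_force: [-0.3, -0.4, -0.1]
width: 0.0872
grip_force: 0.0
```

Run:
```python
from plan import *
np.set_printoptions(precision=4,suppress=True)
s=r.read_state();print(s['time'],s['joint_positions'],s['ee_pos'],R.from_quat(s['eef_rot']).as_matrix())
c=cam('wrist'); np.save('w1.npy',c,allow_pickle=True)
print(c['T'],proj(c,[.581,.197,.156]))
cv2.imwrite('pics/w1.png',cv2.convertScaleAbs(c['image'],alpha=1.5))
```

```text
4.6 [-0.6666  0.6024  0.0216  1.2186  0.489   1.8118 -0.7653] [0.5815 0.182  0.2375] [[ 0.0907  0.9933 -0.072 ]
 [ 0.7605 -0.1158 -0.6389]
 [-0.6429  0.0032 -0.7659]]
[[ 0.9933 -0.0675 -0.0943  0.6004]
 [-0.1159 -0.5527 -0.8253  0.3434]
 [ 0.0036  0.8307 -0.5568  0.3128]
 [ 0.      0.      0.      1.    ]] [317.8457 131.4612]
```

View pics/w1.png

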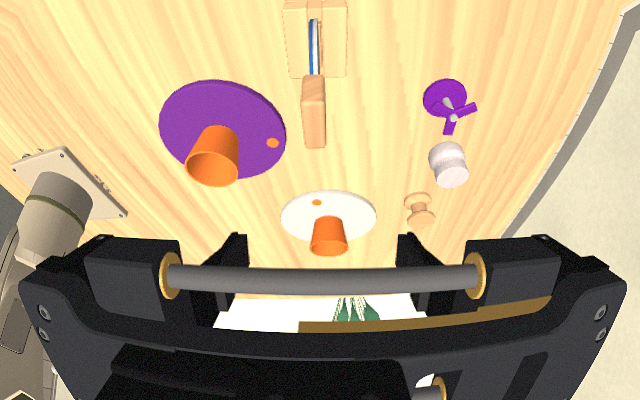

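The view is inverted: up in the picture is down in the world. The mirror's block is at about (303–326, 75–148), just left of where I predicted (318,131). The yellow one is out of view behind the camera. I'll crop to get exact corners.

Run:
```python
import cv2
i=cv2.imread('pics/w1.png')[0:160,270:360]
cv2.imwrite('pics/w1c.png',cv2.resize(i,None,fx=3.75*1,fy=3.75,interpolation=2))
```

```text
(no output)
```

View pics/w1c.png

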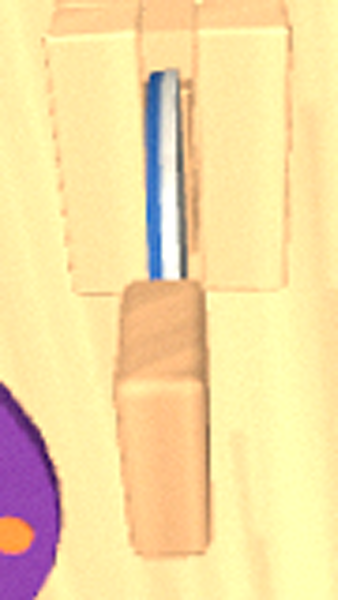

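Run:
```python
from plan import *
np.set_printoptions(precision=4,suppress=True)
c=np.load('w1.npy',allow_pickle=True).item()
f=lambda x,y:(270+x/3.75,y/3.75)
for L,zs in(([(117,382),(206,377),(208,550),(134,555)],(.151,.156,.161)),([(45,40),(290,28),(287,288),(73,292)],(.033,))):
  for z in zs:
    P=np.array([plane(c,*f(*q),z) for q in L]); e=P[[0,3]].mean(0)-P[[1,2]].mean(0); g=P[:2].mean(0)-P[2:].mean(0)
    print(z,P.mean(0),'thick',np.linalg.norm(P[0]-P[1]),np.linalg.norm(P[3]-P[2]),'len',np.linalg.norm(g),'yaw',np.degrees(np.arctan2(g[1],g[0]))-90, np.degrees(np.arctan2(-e[1],-e[0])))
t=cam('top')
print(tri(ray(c,*f(166,466)),ray(t,215+193/6,180+123/6)))
y=t['image']; h=cv2.cvtColor(y,cv2.COLOR_BGR2HSV); m=((h[...,0]>22)&(h[...,0]<35)&(h[...,1]>170)&(h[...,2]>60)); v,u=np.nonzero(m); print(len(u),u.min(),u.max(),v.min(),v.max(),plane(t,u.min(),v.min(),.15),plane(t,u.max(),v.max(),.0))
```

```text
0.151 [0.5787 0.1981 0.151 ] thick 0.015461349497632455 0.014917761101052212 len 0.043904401857862534 yaw -5.369649456183481 -2.315641326115623
0.156 [0.5793 0.2026 0.156 ] thick 0.014983636116359215 0.014456843113414521 len 0.04254787600819389 yaw -5.369649456183282 -2.3156413261159114
0.161 [0.58   0.2071 0.161 ] thick 0.014505922735085967 0.01399592512577694 len 0.04119135015852528 yaw -5.369649456183524 -2.3156413261157187
0.033 [0.5792 0.201  0.033 ] thick 0.05935191935662385 0.060172847433551585 len 0.07849894734105137 yaw -4.834398222264809 -4.927879406121392
(array([0.5812, 0.1987, 0.1514]), np.float64(0.00518667993363649))Traceback (most recent call last):
  File "<stdin>", line 11, in <module>
    return umr_minimum(a, axis, None, out, keepdims, initial, where)
ValueError: zero-size array to reduction operation minimum which has no identity
```

Block and stand agree: centre (0.579, 0.201), yaw about -5°. The sizes match too (15×43 and 60×78 mm). Now I'll descend to the grip.

Run:
```python
from plan import *
Rt=lean(np.radians(-5.1),0,-np.radians(40))
plan(tcp([.579,.201,.139],Rt),Rt,5)
```

```text
[[1.56, -0.1, 1.63], [-0.003, 0.0, -0.005]]
[[1.57, -0.1, 1.63], [-0.003, 0.001, -0.004]]
[[1.56, -0.09, 1.63], [-0.003, -0.0, -0.005]]
[[1.56, -0.09, 1.63], [-0.004, 0.0, -0.005]]
[[1.57, -0.09, 1.64], [-0.003, 0.001, -0.005]]
end [0.57795861 0.18883027 0.12439066] 0.000648393015459617
```

Call:
{"name": "move_arm", "arguments": {"targets": [[[1.56,-0.1,1.63],[-0.003,0,-0.005],100],[[1.56,-0.1,1.63],[-0.003,0,-0.005],100],[[1.56,-0.1,1.63],[-0.003,0,-0.005],100],[[1.56,-0.1,1.63],[-0.003,0,-0.005],100],[[1.56,-0.1,1.63],[-0.003,0,-0.005],100],[[0,0,0],[0,0,0],100],[[0,0,0],[0,0,0],100]]}}

```text
time: 5.58
ee_pos: [0.5772, 0.1906, 0.1246]
eef_rot: [0.692, 0.635, -0.253, 0.232]
ft_force: [-0.3, 0.8, -0.1]
width: 0.0869
grip_force: 0.0
```

Run:
```python
from plan import *
np.set_printoptions(precision=4,suppress=True)
s=r.read_state();Rc=R.from_quat(s['eef_rot']);print(s['time'],s['ee_pos']-.019*Rc.apply([0,0,1]),Rc.as_matrix(),s['ft_force'])
c=cam('wrist'); np.save('w2.npy',c,allow_pickle=True)
i=cv2.convertScaleAbs(c['image'],alpha=1.5)[40:300,180:460]
cv2.imwrite('pics/w2.png',cv2.resize(i,None,fx=2,fy=2))
Rt=lean(np.radians(-5.1),0,-np.radians(40))
plan(tcp([.579,.201,.139],Rt),Rt,1)
```

```text
5.575 [0.5782 0.2027 0.1391] [[ 0.0644  0.9964 -0.0556]
 [ 0.7619 -0.0851 -0.642 ]
 [-0.6444 -0.001  -0.7647]] [-0.3313  0.7949 -0.0895]
[[-0.1, 0.07, 0.14], [0.002, 0.002, 0.003]]
end [0.5779 0.1889 0.1245] 0.0004008082279582433
```

View pics/w2.png

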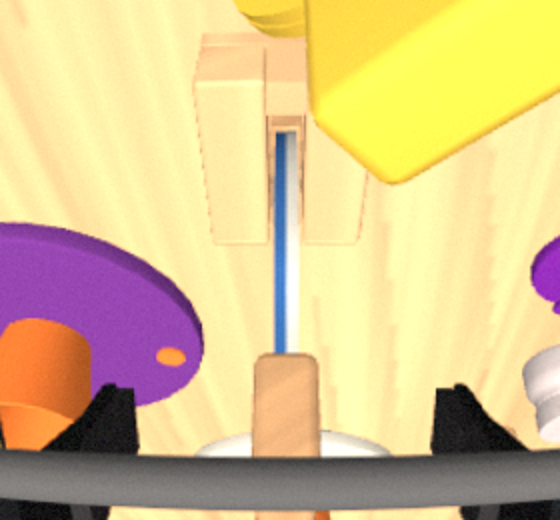

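The block sits centred between the fingers (285 vs 286 in the crop). The yellow one is near the camera but not touched. Closing now.

Call:
{"name": "move_arm", "arguments": {"targets": [[[0,0,0],[0,0,0],30],[[0,0,0],[0,0,0],0],[[0,0,0],[0,0,0],0],[[0,0,0],[0,0,0],0],[[0,0,0],[0,0,0],0],[[0,0,0],[0,0,0],0],[[0,0,0],[0,0,0],0]], "grip_force": 40}}

```text
time: 6.5
ee_pos: [0.5768, 0.1904, 0.1239]
eef_rot: [0.692, 0.636, -0.253, 0.231]
ft_force: [0.5, -0.6, 0.7]
width: 0.0249
grip_force: 0.0
```

Call:
{"name": "move_arm", "arguments": {"targets": [[[0,0,0],[0,0,0],0],[[0,0,0],[0,0,0],0],[[0,0,0],[0,0,0],0]]}}

```text
time: 6.88
ee_pos: [0.5768, 0.1904, 0.1239]
eef_rot: [0.692, 0.636, -0.253, 0.231]
ft_force: [-0.2, -0.0, 0.2]
width: 0.0161
grip_force: 40.0
```

Gripped: width 16.1 mm, force 40 N, no side load. Now lifting straight up.

Call:
{"name": "move_arm", "arguments": {"targets": [[[-0.64,0,-0.77],[0,0,0],0],[[-0.64,0,-0.77],[0,0,0],0],[[-0.97,0,-1.15],[0,0,0],0],[[-1.29,0,-1.53],[0,0,0],0],[[-1.6,0,-1.9],[0,0,0],0],[[-1.6,0,-1.9],[0,0,0],0],[[-1.6,0,-1.9],[0,0,0],0],[[0,0,0],[0,0,0],0]]}}

```text
time: 7.88
ee_pos: [0.5778, 0.191, 0.2564]
eef_rot: [0.692, 0.635, -0.251, 0.232]
ft_force: [1.2, -0.1, -1.6]
width: 0.0158
grip_force: 40.0
```

```bash
cat > chk.py <<'E'
from plan import *
import sys
np.set_printoptions(precision=4,suppress=True)
s=r.read_state();Rc=R.from_quat(s['eef_rot']);print(s['time'],s['joint_positions'],s['ee_pos'],s['ft_force'],s['width'],s['grip_force']);print(Rc.as_matrix())
n=sys.argv[1]; a=[cam(k) for k in('side','wrist')]; np.save(f'{n}.npy',a,allow_pickle=True)
x=cv2.convertScaleAbs(np.vstack([a[0]['image'][60:360,120:520],a[1]['image'][20:320,120:520]]),alpha=1.5)
cv2.imwrite(f'pics/{n}.png',x)
E
python3 chk.py l1
python3 - <<'E'
from plan import *
th=np.radians(40)
Rt=lean(0,0,-th)
print('A');plan(tcp([.56,-.155,.30],Rt),Rt,10)
E
```

```text
7.875 [-0.6829  0.5845  0.0174  1.2057  0.4989  1.8342 -0.7404] [0.5778 0.191  0.2564] [ 1.199  -0.062  -1.5542] 0.015823623658260323 39.9804864032194
[[ 0.0664  0.9964 -0.0534]
 [ 0.7635 -0.0852 -0.6402]
 [-0.6424  0.0018 -0.7664]]
A
[[-2.94, 0.13, 2.06], [-0.006, 0.0, -0.006]]
[[-2.95, 0.11, 2.06], [-0.005, 0.0, -0.007]]
[[-2.94, 0.07, 2.07], [-0.006, 0.001, -0.006]]
[[-2.95, 0.04, 2.06], [-0.005, -0.0, -0.007]]
[[-2.95, 0.02, 2.06], [-0.006, -0.0, -0.006]]
[[-2.95, -0.02, 2.06], [-0.006, 0.0, -0.006]]
[[-2.95, -0.05, 2.06], [-0.005, 0.0, -0.007]]
[[-2.94, -0.08, 2.06], [-0.006, 0.001, -0.006]]
[[-2.95, -0.11, 2.06], [-0.006, -0.0, -0.006]]
[[-2.95, -0.14, 2.05], [-0.005, -0.0, -0.007]]
end [ 0.55996463 -0.16718022  0.28544931] 0.0002059115937661827
```

View pics/l1.png

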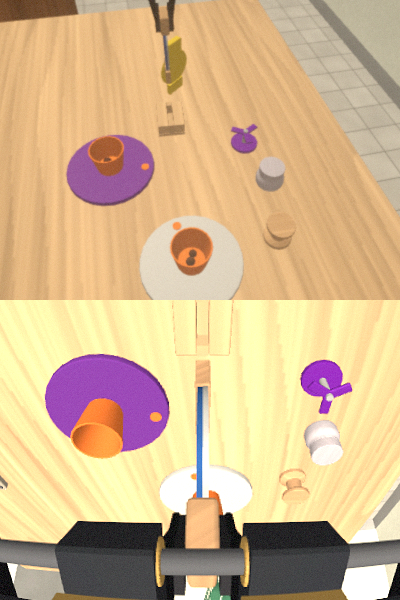

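The mirror is out and clear, with the foot visible and the stand empty. Next I'll carry it over the cup.

Call:
{"name": "move_arm", "arguments": {"targets": [[[-1.5,0.1,1.0],[-0.003,0,-0.003],0],[[-2.95,0.1,2.06],[-0.006,0,-0.006],0],[[-2.95,0.1,2.06],[-0.006,0,-0.006],0],[[-2.95,0.05,2.06],[-0.006,0,-0.006],0],[[-2.95,0,2.06],[-0.006,0,-0.006],0],[[-2.95,0,2.06],[-0.006,0,-0.006],0],[[-2.95,0,2.06],[-0.006,0,-0.006],0],[[-2.95,-0.1,2.06],[-0.006,0,-0.006],0],[[-2.95,-0.1,2.06],[-0.006,0,-0.006],0],[[-2.95,-0.1,2.06],[-0.006,0,-0.006],0],[[-1.5,-0.1,1.0],[-0.003,0,-0.003],0],[[0,0,0],[0,0,0],0]]}}

```text
time: 9.48
ee_pos: [0.5589, -0.1687, 0.2869]
eef_rot: [0.666, 0.663, -0.241, 0.244]
ft_force: [-0.3, -0.3, -1.2]
width: 0.0159
grip_force: 40.0
```

Run:
```python
from plan import *
np.set_printoptions(precision=4,suppress=True)
print(r.read_state()['ee_pos'])
# better cup rim: ellipse of orange in wrist view l1 and side/top
Rt=lean(0,np.pi/4,-np.radians(40))
plan(tcp([.597,-.155,.25],Rt),Rt,8)
```

```text
[ 0.5589 -0.1687  0.2869]
[[0.4, 0.34, 0.44], [0.075, 0.0, -0.064]]
[[0.37, 0.41, 0.41], [0.076, 0.0, -0.064]]
[[0.34, 0.45, 0.38], [0.075, 0.001, -0.064]]
[[0.32, 0.5, 0.35], [0.076, -0.0, -0.063]]
[[0.28, 0.55, 0.3], [0.075, -0.0, -0.064]]
[[0.25, 0.58, 0.26], [0.075, 0.0, -0.064]]
[[0.2, 0.62, 0.22], [0.076, 0.0, -0.064]]
[[0.17, 0.64, 0.17], [0.075, 0.0, -0.064]]
end [ 0.5867 -0.1672  0.2397] 0.00040908456799940244
```

Call:
{"name": "move_arm", "arguments": {"targets": [[[0.4,0.35,0.4],[0.075,0,-0.064],0],[[0.4,0.4,0.4],[0.075,0,-0.064],0],[[0.35,0.45,0.4],[0.075,0,-0.064],0],[[0.3,0.5,0.35],[0.075,0,-0.064],0],[[0.3,0.55,0.3],[0.075,0,-0.064],0],[[0.25,0.6,0.25],[0.075,0,-0.064],0],[[0.2,0.6,0.2],[0.075,0,-0.064],0],[[0.2,0.6,0.2],[0.075,0,-0.064],0],[[0,0,0],[0,0,0],0],[[0,0,0],[0,0,0],0]]}}

```text
time: 10.72
ee_pos: [0.5874, -0.1643, 0.2399]
eef_rot: [0.52, 0.708, -0.477, -0.028]
ft_force: [0.2, 0.1, -1.2]
width: 0.0155
grip_force: 40.0
```

```bash
python3 chk.py f1
python3 - <<'E'
from plan import *
np.set_printoptions(precision=4,suppress=True)
a=np.load('f1.npy',allow_pickle=True)
c=[cam('top'),a[0],a[1]]
s=r.read_state();Rc=R.from_quat(s['eef_rot']); g=s['ee_pos']-.019*Rc.apply([0,0,1])
M=Rc*R.from_rotvec([0,np.radians(40),0]); print('xm',M.apply([0,1,0]),'zm',-M.apply([0,0,1]),'grip',g,'centre(kin)',g+.058*M.apply([0,0,1]))
x=[cv2.convertScaleAbs(c[0]['image'][120:320,300:500],alpha=1.5),cv2.convertScaleAbs(c[1]['image'][200:400,220:420],alpha=1.5)]
cv2.imwrite('pics/f1.png',cv2.resize(np.hstack(x),None,fx=2,fy=2,interpolation=2))
E
```

```text
10.725 [-0.2452  0.7702  0.1861  1.1276  0.5817  1.9614  0.2655] [ 0.5874 -0.1643  0.2399] [ 0.248   0.1045 -1.228 ] 0.015454473371431014 39.979316387325525
[[-0.4575  0.7101 -0.5352]
 [ 0.7632  0.0046 -0.6462]
 [-0.4564 -0.7041 -0.5441]]
xm [ 0.7105  0.0041 -0.7036] zm [0.7036 0.0039 0.7106] grip [ 0.5973 -0.1526  0.2513] centre(kin) [ 0.5565 -0.1528  0.2101]
```

View pics/f1.png

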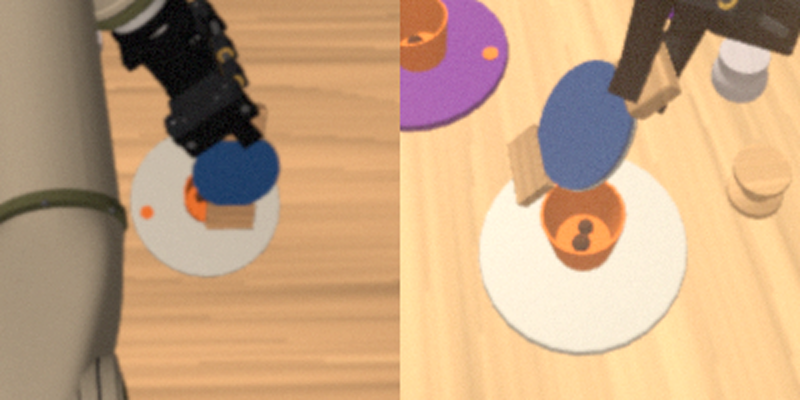

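The blue back faces up and the polished face looks down and out. The blue disc is at (237,172) in the top crop and (588,124) in the side crop. Checking its centre and tilt, and the rim, by triangulation.

Run:
```python
from plan import *
np.set_printoptions(precision=4,suppress=True)
T,S=cam('top'),cam('side')
E=[]
for c in(T,S):
    h=cv2.cvtColor(c['image'],cv2.COLOR_BGR2HSV); m=((h[...,0]>100)&(h[...,0]<122)&(h[...,1]>90)&(h[...,2]>25)).astype(np.uint8)
    k=max(cv2.findContours(m,0,1)[0],key=cv2.contourArea); e=cv2.fitEllipse(cv2.convexHull(k)); E.append(e); print(c['n'],cv2.contourArea(k),e)
p,d=tri(ray(T,*E[0][0]),ray(S,*E[1][0])); xm=np.array([.7105,0,-.7036]); print('blue face',p,'centre',p+.003*xm,d)
rim,d=tri(ray(T,406.5,216.5),ray(S,312,301.5)); print('rim',rim,d,plane(T,406.5,216.5,.079),plane(S,312,301.5,.079))
# predicted ellipse of blue disc from kinematic pose
s=r.read_state();Rc=R.from_quat(s['eef_rot']); M=Rc*R.from_rotvec([0,np.radians(40),0]); X,Y,Z=M.apply([0,1,0]),M.apply([1,0,0]),-M.apply([0,0,1])
g=s['ee_pos']-.019*Rc.apply([0,0,1]); C=g-.058*Z-.003*X
for c in(T,S):
    a=np.linspace(0,6.283,40); print(cv2.fitEllipse(np.array([proj(c,C+.045*(np.cos(q)*Y+np.sin(q)*Z)) for q in a],np.float32)))
```

```text
top 1032.0 ((417.30145263671875, 204.9222412109375), (34.4964714050293, 42.3480339050293), 75.9454574584961)
side 5.0 ((325.3528137207031, 254.6927032470703), (5.779494762420654, 11.494973182678223), 105.79138946533203)
blue face [ 0.5666 -0.153   0.2194] centre [ 0.5687 -0.153   0.2173] 0.017615446731602025
rim [ 0.5556 -0.1534  0.0939] 0.0017134532653055106 [ 0.5572 -0.1562  0.079 ] [ 0.558 -0.146  0.079]
((416.7928161621094, 206.78756713867188), (35.661659240722656, 44.94168472290039), 74.17160034179688)
((311.3760070800781, 262.19024658203125), (44.89961242675781, 67.5374755859375), 18.98392105102539)
```

Call:
{"name": "move_arm", "arguments": {"targets": [[[0.12,0.26,0.24],[0,0,0],0],[[0.12,0.26,0.24],[0,0,0],0],[[0.12,0.25,0.24],[0,0,0],0],[[0,0,0],[0,0,0],0],[[0,0,0],[0,0,0],0],[[0,0,0],[0,0,0],0],[[0,0,0],[0,0,0],0]]}}

```text
time: 11.85
ee_pos: [0.587, -0.167, 0.229]
eef_rot: [0.52, 0.708, -0.477, -0.029]
ft_force: [0.6, 0.2, -0.9]
width: 0.0155
grip_force: 40.0
```

Run:
```python
from plan import *
np.set_printoptions(precision=4,suppress=True)
T,S=cam('top'),cam('side')
s=r.read_state();Rc=R.from_quat(s['eef_rot']); M=Rc*R.from_rotvec([0,np.radians(40),0]); X,Y,Z=M.apply([0,1,0]),M.apply([1,0,0]),-M.apply([0,0,1])
g=s['ee_pos']-.019*Rc.apply([0,0,1]); print(s['time'],s['joint_vel'],s['width'],'xm',X,'centre kin',g-.058*Z)
E=[]
for c in(T,S):
    h=cv2.cvtColor(c['image'],cv2.COLOR_BGR2HSV); m=((h[...,0]>95)&(h[...,0]<125)&(h[...,1]>70)&(h[...,2]>15)).astype(np.uint8)
    if c is S: m[:,:260]=0;m[:,345:]=0; m[:215]=0; m[320:]=0; m=((h[...,0]>95)&(h[...,0]<128)&(m[...]>=0)&(h[...,1]>40)).astype(np.uint8); m[:,:260]=0;m[:,350:]=0;m[:215]=0;m[320:]=0
    k=max(cv2.findContours(m,0,1)[0],key=cv2.contourArea); e=cv2.fitEllipse(cv2.convexHull(k)); E.append(e[0]); print(c['n'],cv2.contourArea(k),e)
p,d=tri(ray(T,*E[0]),ray(S,*E[1])); print('centre',p+.003*X,d)
print('rim',tri(ray(T,406.5,216.5),ray(S,311.5,303.5)), proj(S,[.556,-.155,.079]))
x=[cv2.convertScaleAbs(T['image'][120:320,300:500],alpha=1.5),cv2.convertScaleAbs(S['image'][200:400,220:420],alpha=1.5)]
cv2.imwrite('pics/f2.png',cv2.resize(np.hstack(x),None,fx=2,fy=2,interpolation=2))
```

```text
11.95 [ 0.      0.0022 -0.0002  0.0008 -0.0006 -0.0005  0.0004] 0.01583342168268137 xm [ 0.7085  0.0036 -0.7057] centre kin [ 0.5563 -0.155   0.1982]
top 1030.0 ((417.15216064453125, 206.03834533691406), (34.46044921875, 42.384376525878906), 76.15277862548828)
side 2006.5 ((312.48614501953125, 268.0674743652344), (43.54933547973633, 64.19192504882812), 17.202157974243164)
centre [ 0.5599 -0.1565  0.1976] 0.0022614855903286394
rim (array([ 0.5555, -0.1542,  0.0894]), np.float64(5.03440535397017e-05)) [311.9524 306.8243]
```

View pics/f2.png

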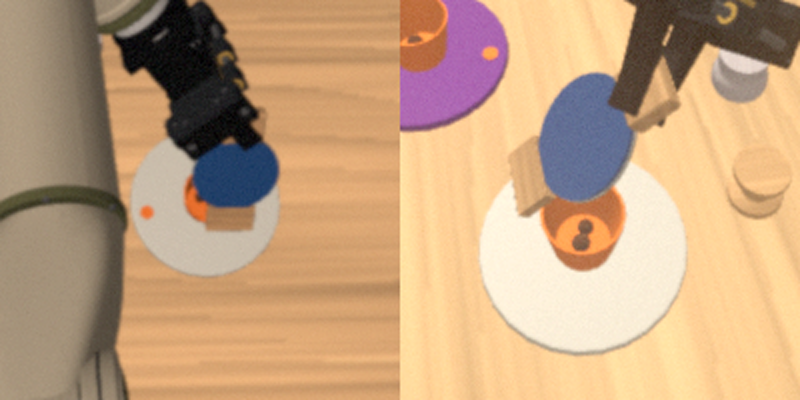

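The mirror centre measures (0.560, -0.157, 0.198) by vision and (0.556, -0.155, 0.198) from the arm's pose. The cup axis is at (0.556, -0.155) with the rim at about 0.079, the tilt is 45°, and nothing is touched. Handing in.

```bash
python3 -c "
from bench import r
print(r.close_job())"
```

```text
the job is handed in; nothing more can be done
None
```

I handed in the job with the arm still holding the mirror: its middle is within about 4 mm of straight above the orange cup's mouth, about 12 cm over the rim (taking the rim at the stated 79 mm), tilted 45° with the steel face down and out to you, and no contact with the cup, turntable, spool, spinner or tin seen in the views I checked.

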